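# Leak-check the lid joint of a culture box

### The arm

A 6-joint arm with a two-finger parallel gripper is mounted at the origin on the work surface. World frame = base frame: x ahead of the robot, y to its left, z up, the work surface at z = 0. Lengths are in m, angles in degrees, forces in N, time in s.
With the tool pointing down it reaches from about 0.35 to 0.875 m from the base axis. Payload 4.2 kg.
Tool frame: the origin (TCP) lies on the centre line of the jaws, within the pads' length; the fingertips stand 8 mm ahead of it and the grasp point (between the pads) lies 11 mm behind it; z points along the fingers, y is the direction in which the jaws open and shut (so a half turn about z gives the same grasp; the last joint's range is limited). The gripper opens to 87 mm and grips with 3 to 60 N. Pads are 19 mm wide; open, the fingers measure 117 mm over their backs; the gripper's body (75 mm by 190 mm) begins 51 mm behind the grasp point.
Start: joints at [-62.074, 22.042, 0.453, 0, -68.411, -14.817], TCP at [0.142, -0.609, 0.231] pointing down, gripper open.
Joint ranges: [-179.83, 179.83], [-69.29, 118.12], [-61.27, 80.66], [-181.25, 117.63], [-171.15, -9.14], [-177.46, 177.46]. Speed limits (degrees/s): [159.86, 159.86, 180, 180, 180, 180].

### API

Orientations are given as [roll, pitch, yaw] about the fixed x, y, z axes, in that order (R = Rz(yaw) Ry(pitch) Rx(roll)).
In Python, from bench import r, cams gives the robot as it stands. The module is installed in compiled form; this text tells all that it offers.
- The arm moves only by the shell command python3 -m creep 'ROWS' [FORCE]. ROWS is JSON, a list of rows, each a list of 7 numbers: the turn, a rotation vector about the tool's x, y, z in rad, then the shift along the tool's x, y, z in cm, then the closure, from 0 (fully open) to 1 (shut). A call has 1 to 5 rows; each row is the pose to reach, as a shift and turn from the pose commanded when the call began, along the tool's axes at that moment; what a row does not reach only later rows make up. A row lasts 1/12 s, in which the tool goes at most 41.7 mm and 7.16 degrees, less where a joint would pass 70% of its speed; a pose out of reach is approached as far as the arm can. A call with a gripper value outside its range is refused whole. The fingers move at their own pace and stop on an object; FORCE is the grip in N (left out, the last holds). Time passes only in rows, so rows that repeat a pose let the fingers close. It gives the time, the measured TCP pose, the force and the opening at its end, in the units of the state.
- r.observe(): the state, without advancing time (a new reading comes with each control period).
- cams.read_camera(name): name is "scene" or "side" or "wrist"; returns (picture, depth): 384x512x3 uint8, blue, green, red; 384x512 float32, m along the optical axis (not along the pixel's ray), 0 where there is no reading.
- cams.get_calibration(name): a dict with "K" (3x3 intrinsics, pixels), "position" and "rotation" of the camera in the world. Camera axes: x right, y down, z forward; pixel columns grow to the right and rows downward; lengths in m; the calibration is good to about 2 mm. A picture is of the moment at which its call begins: read the wrist's pose just before it. get_calibration takes no time and is no camera call; for the wrist camera it gives the pose at the moment of the call.
- r.hand_in(): hands the job in, once; it reports no verdict.
The state is a dict: "time_s": time; "joints": joint angles; "joint_vel": joint speeds; "tau": joint torques, N m; "tcp_pos": TCP position; "eef_rot": TCP orientation; "wrist_force": force on the tool from outside, world axes, zero at the start; "ft_torque": the same for the moment, N m; "width": opening from 0.0 (shut) to 1.0 (fully open).
Only numpy, scipy, OpenCV 4.12 (cv2) and the standard library are available. Lean on these libraries where they do the work, as an engineer would, in place of code of your own. Each camera call takes 0.05 s, during which the arm holds its last target. There are 200 camera calls.

### The job

Shut the lid of the aluminium culture box fully. Then take the leak probe from its stand and, with its sprung tip lightly pressed on the floor of the groove along the lid's front edge, run it in one slow, steady pass (about 3 cm a second, without lifting) from the corner beside the cross-handled valve to the corner beside the plain round cap. Hang the probe back upright in the fork of its stand, leave the lid shut and do not disturb the other things on the bench.

Things in the scene. Friction and masses are not known exactly. Their poses are not given: they have to be found in the camera images.
- case: aluminium culture box, fixed, 220 (x) x 240 (y) x 88 mm high; origin under its middle, -x is the front (faces the robot within 0.3 rad). Front and sides: rim 10 mm wide, top at z = 88, and inside it a groove 12 mm wide, floor at z = 80; the shut lid is the groove's inner wall. Front groove: centre line x = -94, from y = +104 to -104 mm. Ears (valve, cap) at x = -95, y = +-135
- groove_left (a point): centre of the groove floor at the box's front left (+y) corner: one end of the front groove
- groove_right (a point): centre of the groove floor at the box's front right (-y) corner: the other end of the front groove
- lid (a joint): lid's hinge angle, rad: 0 shut, grows as it opens (starts 0.5 to 0.95, stop 1.2). Axis along the box's y at x = +80, z = 86 mm. Stiff: it stays where left; about 2 to 5 N down on its front edge closes it. Lid: slab 163 x 196 x 12 mm (underside z = 80 when shut), 0.4 kg; a dark bar handle 90 mm long, standing 25 mm high, lies across it 83 mm behind the front edge
- lid_front (a point): middle of the top front edge of the lid, 168 mm from the hinge axis and 6 mm above the hinge in the lid's own plane when shut; it moves with the lid
- valve: steel valve with a cross-shaped handle 37 mm across, 23 mm high, fixed on one of the two ears beside the front corners of the box; origin at the middle of its underside. The pass starts at this end
- cap: plain steel domed cap, 24 mm across, 11 mm high, fixed on the other ear; origin at the middle of its underside. The pass ends at this end
- stand: white probe stand, fixed, base 110 x 90 x 12 mm; origin under its middle. A post at x = +35 mm carries a level fork, top at z = 135 mm: two prongs 10 mm wide, 6 thick, with a 16 mm slot between them along the stand's x, open to -x (from x = -30) and closed by the post at x = +28; -x faces the robot within 0.4 rad. The probe hangs in the slot at about x = 0, collar on the prongs
- probe: leak probe, hanging upright, about 0.10 kg; origin at the middle of the collar's underside, z up. Collar 32 mm across, 6 thick; above it a white square handle 24 x 24 mm up to z = 80 mm, sides along x and y, the place to grip; below it a round shaft 12 mm thick down to z = -75 mm, then the thin steel tip, ending in a 6 mm ball at z = -105 mm when not pressed
- probe_tip (a point): lowest point of the probe's ball tip; moves with the sprung tip
- nib (a joint): how far the sprung tip is pushed in, in m: 0 free, stop at 0.010. The spring gives about 1 N at first touch and 3 N at the stop
- bottle: bystander: clear bottle, 66 mm across, 130 mm high; origin under its middle
- rack: bystander: rack of tubes, 90 x 200 x 120 mm; origin under its middle
- wells: bystander: flat well plate, 85 x 127 x 12 mm; origin under its middle
- tipbox: bystander: box of pipette tips, 80 x 120 x 60 mm; origin under its middle
- beaker: bystander: open glass beaker, 80 mm across, 100 mm high; origin under its middle
- jar: bystander: small amber jar, 50 mm across, 60 mm high; origin under its middle
- marker: bystander: marker pen lying on the bench, 125 x 13 mm; origin under its barrel
- dishes: bystander: stack of culture dishes, 90 mm across, 45 mm high; origin under its middle
Mind the look-alikes: they are no part of the job. What is shaped like the stand but green or orange is not meant.

How it is judged:
By the outcome, as a careful person would: the job done as asked, in the order asked, and still so for the second after the job is handed in, with the robot touching nothing.
It also fails if it takes over 72 s, if anything falls off the work surface, if the arm or the gripper's body presses on something with over 40 N, if the wrist force passes 120 N, or if a joint passes its speed limit or range.

## Working session

There is one attempt and no reset: what is moved stays moved. The work goes in short steps, Python scripts to look and compute and a shell command to move; the robot and the scene stay as the last step left them, time stands still between calls to the robot, and variables do not carry over. Pictures are saved under pics/ and viewed, about 8 in all and at most 12, crops included, and the job is handed in when it is done.

```bash
mkdir -p pics; cat > h.py <<'E'
import numpy as np, cv2
from scipy.spatial.transform import Rotation as R
from bench import r, cams
def snap(name,fn):
    c=cams.get_calibration(name); im,d=cams.read_camera(name)
    np.savez('pics/'+fn+'.npz',im=im,d=d,K=c["K"],p=c["position"],R=np.array(c["rotation"]))
    cv2.imwrite('pics/'+fn+'.png',im)
def load(fn): return np.load('pics/'+fn+'.npz')
def cloud(z):
    d=z['d'];v,u=np.mgrid[:d.shape[0],:d.shape[1]];K=z['K']
    P=np.stack([(u-K[0,2])/K[0,0]*d,(v-K[1,2])/K[1,1]*d,d],-1)
    return P@z['R'].T+z['p']
def px(fn,pts):
    P=cloud(load(fn))
    for u,v in pts: print((u,v),P[v,u].round(4))
def rows(T,yaw_rpy=None):
    "shift (cm) and turn (rad) in tool axes from current measured pose to target pos, rpy deg"
    s=r.observe(); R0=R.from_euler('xyz',s['eef_rot'],degrees=True)
    sh=R0.inv().apply(np.array(T)-s['tcp_pos'])*100
    rv=(R0.inv()*R.from_euler('xyz',yaw_rpy,degrees=True)).as_rotvec() if yaw_rpy is not None else np.zeros(3)
    print('turn',rv.round(4),'shift',sh.round(2))
E
python3 - <<'E'
from h import *
print(r.observe())
a=[]
for n in ("scene","side"):
    snap(n,n+'0'); c=load(n+'0'); print(n,c['K'].round(1).tolist(),c['p'],c['R'].shape)
E
```

```text
{'time_s': 0.0, 'joints': array([-6.20731010e+01,  2.20917133e+01,  3.80498264e-01, -2.93083055e-02,
       -6.84128637e+01, -1.48169224e+01]), 'joint_vel': array([-0.02112905,  0.01249106, -0.06657859, -0.00141553,  0.0836973 ,
       -0.01342322]), 'tau': array([ 5.70867633e-04, -3.90665925e+01,  1.87400991e+01,  4.21967983e+00,
        1.10301733e-02, -1.84059104e-04]), 'tcp_pos': array([ 0.14165314, -0.60813132,  0.22945366]), 'eef_rot': array([ 1.79873081e+02, -5.40768187e-03, -1.66900830e+02]), 'wrist_force': array([-0.03918896,  0.63072235,  0.42262819]), 'ft_torque': array([-0.00089361,  0.00738198, -0.06009946]), 'width': 1.0008075344594403}
scene [[490.7, 0.0, 251.2], [0.0, 490.7, 189.8], [0.0, 0.0, 1.0]] [ 1.14760766 -0.58567292  1.50720487] (3,)
side [[349.7, 0.0, 254.6], [0.0, 349.7, 190.1], [0.0, 0.0, 1.0]] [1.08869333e-04 5.14537432e-01 9.27362934e-01] (3,)
```

View pics/scene0.png

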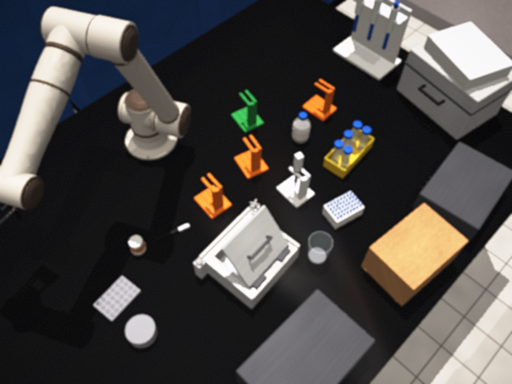

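View pics/side0.png

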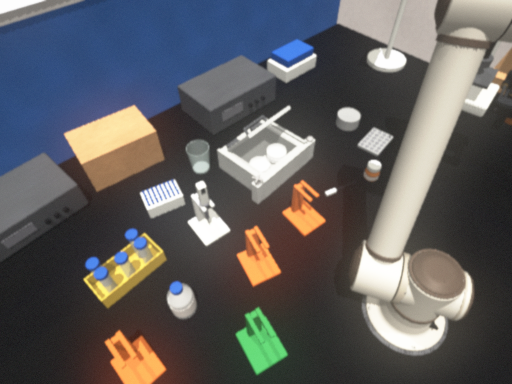

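The scene view shows the box, lid half open, around (248,250). The white stand with the probe is at (297,185), the valve at about (255,205), and the cap at about (200,268). The side view shows the stand at (207,215) and the box at (265,155). I'll work out the rotation convention next, then locate the parts.

```bash
python3 - <<'E'
from h import *
for n in ("scene0","side0"): print(n,load(n)['R'])
for n in ("scene","side"):
    z=load(n+'0'); rr=z['R']
    for nm,Q in (("xyz",R.from_euler('xyz',rr,degrees=True)),("rv",R.from_rotvec(rr))):
        z2=dict(z);z2['R']=Q.as_matrix(); P=cloud(z2)
        print(n,nm,[P[v,u].round(3).tolist() for u,v in ([(80,170),(300,60),(60,280)] if n=="scene" else [(330,280),(150,240),(400,100)])])
# enlarged crops
a=cv2.imread('pics/scene0.png')[150:310,180:340]; b=cv2.imread('pics/side0.png')[95:255,170:330]
cv2.imwrite('pics/crop0.png',np.hstack([cv2.resize(x,(400,400),interpolation=cv2.INTER_CUBIC) for x in (a,b)]))
E
```

```text
scene0 [-146.72079747   -0.1640654    45.3270909 ]
side0 [-140.58181613    0.83961361 -132.05146014]
scene xyz [[-0.068, -0.284, 0.001], [0.111, 0.749, 0.004], [0.258, -0.582, -0.002]]
scene rv [[-0.388, 0.059, 0.475], [0.203, 0.734, -0.068], [-0.282, -0.368, 0.518]]
side xyz [[0.187, 0.076, -0.003], [0.615, 0.391, 0.045], [0.525, -0.788, -0.003]]
side rv [[0.566, -0.118, 1.537], [0.463, -0.443, 1.128], [1.487, -0.003, 1.527]]
```

View pics/crop0.png

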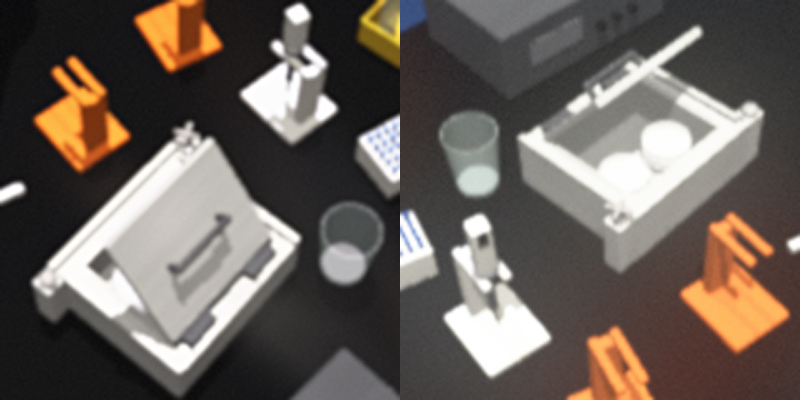

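```bash
sed -i "s/R=np.array(c\[\"rotation\"\])/R=R.from_euler('xyz',c['rotation'],degrees=True).as_matrix()/" h.py; python3 - <<'E'
from h import *
import os
for n in ("scene0","side0"):
    z=dict(load(n)); z['R']=R.from_euler('xyz',z['R'],degrees=True).as_matrix(); np.savez('pics/'+n+'.npz',**z)
px('scene0',[(254,204),(255,206),(199,261),(200,263),(298,155),(297,157),(301,175),(300,190)])
px('side0',[(257,179),(309,139),(310,141),(201,183),(202,187),(207,230)])
from scipy.optimize import least_squares
for n in ("scene0","side0"):
    z=load(n);P=cloud(z);u0,u1,v0,v1=(185,305,190,310) if n[1]=='c' else (210,325,95,210)
    Q=P[v0:v1,u0:u1].reshape(-1,3);Q=Q[(Q[:,2]>.084)&(Q[:,2]<.092)][:,:2]
    print(n,len(Q),cv2.minAreaRect(Q.astype(np.float32)))
    def f(p):
        c,s=np.cos(p[2]),np.sin(p[2]); q=(Q-p[:2])@np.array([[c,-s],[s,c]])
        d=np.abs(q)-[105,115]*np.array(.001)
        D=np.where((d>0).all(1),np.hypot(*d.T),np.where(d.max(1)>0,d.max(1),-d.max(1)))
        return np.maximum(np.abs(D)-.005,0)
    best=None
    m=Q.mean(0)
    for dx in (-.03,0,.03):
      for dy in (-.03,0,.03):
        for yaw in (-.3,-.1,.1,.3):
          for off in (0,np.arctan2(m[1],m[0])):
            o=least_squares(f,[m[0]+dx,m[1]+dy,yaw+off],loss='soft_l1',f_scale=.004)
            if best is None or o.cost<best.cost: best=o
    print(best.x,best.cost,np.mean(f(best.x)<.003))
    # stand
    u0,u1,v0,v1=(270,320,148,210) if n[1]=='c' else (185,235,175,250)
    im=z['im'][v0:v1,u0:u1].reshape(-1,3);Q=P[v0:v1,u0:u1].reshape(-1,3)
    W=im.min(1)>120
    B=Q[W&(abs(Q[:,2]-.012)<.005)]; print('base',len(B),cv2.minAreaRect(B[:,:2].astype(np.float32)))
    T=Q[(Q[:,2]>.2)&(Q[:,2]<.23)]; print('top',len(T),T.mean(0),T.min(0),T.max(0))
    T=Q[(Q[:,2]>.128)&(Q[:,2]<.139)]; print('fork',len(T),cv2.minAreaRect(T[:,:2].astype(np.float32)))
E
```

```text
(254, 204) [0.5457 0.0281 0.111 ]
(255, 206) [0.5478 0.0308 0.0976]
(199, 261) [ 0.567  -0.2366  0.0963]
(200, 263) [ 0.5735 -0.2384  0.0943]
(298, 155) [0.5585 0.2189 0.2167]
(297, 157) [0.5615 0.2109 0.2159]
(301, 175) [ 0.5295  0.2945 -0.0035]
(300, 190) [0.5998 0.2021 0.0689]
(257, 179) [0.5359 0.0371 0.1086]
(309, 139) [ 0.5594 -0.2298  0.0939]
(310, 141) [ 0.5532 -0.2289  0.0893]
(201, 183) [0.5598 0.2184 0.2127]
(202, 187) [0.5439 0.2263 0.2162]
(207, 230) [0.5516 0.2351 0.0076]
scene0 768 ((0.6015592813491821, -0.09250308573246002), (0.34265363216400146, 0.29287412762641907), 13.327417373657227)
[ 0.64189053 -0.09323094  0.09710307] 0.01602854841049292 0.5455729166666666
base 400 ((0.5638699531555176, 0.21997250616550446), (0.09399600327014923, 0.11387213319540024), 85.05789184570312)
top 62 [0.56166279 0.22061482 0.21185703] [0.54450747 0.20797234 0.20137489] [0.57258236 0.23866906 0.22028046]
fork 98 ((0.571776807308197, 0.2219623625278473), (0.04035426676273346, 0.07069290429353714), 86.3461685180664)
side0 587 ((0.654188334941864, -0.1052209883928299), (0.29721516370773315, 0.497687965631485), 85.51778411865234)
[ 0.64415333 -0.09001901  0.14173758] 0.054788297668776444 0.5434412265758092
base 692 ((0.5795268416404724, 0.1464034765958786), (0.12869475781917572, 0.27295586466789246), 14.276494979858398)
top 86 [0.55250036 0.22545452 0.21008622] [0.54151644 0.21169574 0.20039864] [0.5692096  0.23766466 0.21620591]
fork 109 ((0.5677492618560791, 0.2233869433403015), (0.0356920063495636, 0.07566635310649872), 87.40874481201172)
```

Both cameras agree that the valve is at about (0.544, 0.032) and the cap at about (0.566, −0.234). That gives a box yaw of about 0.095 rad, and the pass runs left (+y) to right. The heights match the given sizes. Next I need the lid angle and the first move.

```bash
cat >> h.py <<'E'
CASE=[.644,-.092,.095]
def toC(P,c=None):
    c=c or CASE; R2=np.array([[np.cos(c[2]),-np.sin(c[2])],[np.sin(c[2]),np.cos(c[2])]])
    P=np.array(P,float); q=P.copy(); q[...,:2]=(P[...,:2]-c[:2])@R2; return q
def fromC(p,c=None):
    c=c or CASE; R2=np.array([[np.cos(c[2]),-np.sin(c[2])],[np.sin(c[2]),np.cos(c[2])]])
    p=np.array(p,float); p[:2]=R2@p[:2]+c[:2]; return p
E
python3 - <<'E'
from h import *
P=toC(cloud(load('scene0'))).reshape(-1,3)
m=(abs(P[:,1])<.085)&(P[:,2]>.11)&(P[:,2]<.3)&(P[:,0]>-.1)&(P[:,0]<.06)
Q=P[m]; k=np.polyfit(Q[:,0],Q[:,2],1)
for i in range(3):
    e=Q[:,2]-np.polyval(k,Q[:,0]); Q=Q[abs(e)<.008]; k=np.polyfit(Q[:,0],Q[:,2],1)
a=np.arctan(-k[0]); print(len(Q),'angle',a,'z at hinge',np.polyval(k,.08),Q.min(0),Q.max(0))
f=[.08-.168*np.cos(a)+.006*np.sin(a)*1,0,.086+.168*np.sin(a)+.006*np.cos(a)]
print('front case',f,'world',fromC(f))
w=fromC([f[0]+.0,0,f[2]]); rows([w[0]-.02,w[1],w[2]+.05],[180,0,-175])
E
```

```text
1461 angle 0.8598982837199114 z at hinge 0.10444221571207465 [-0.02399809 -0.08491103  0.12585087] [0.05995532 0.0849837  0.22213766]
front case [np.float64(-0.02507578717937457), 0, np.float64(0.21722148813603198)] world [ 0.61903728 -0.09437862  0.21722149]
turn [ 0.0019 -0.0003  0.1413] shift [-56.2   39.69  -3.69]
```

```bash
R1='' ; python3 -m creep '[[0,0,0,-3.5,2.5,-2,1],[0,0,0,-7,5,-3.7,1],[0,0,0,-10.5,7.5,-3.7,1],[0,0,0,-14,10,-3.7,1],[0,0,0,-17,12.1,-3.7,1]]' 20
python3 -m creep '[[0,0,0,-3.5,2.4,0,1],[0,0,0,-7,4.8,0,1],[0,0,0,-10.4,7.2,0,1],[0,0,0,-13.8,9.6,0,1],[0,0,0,-17,12,0,1]]'
python3 -m creep '[[0,0,0,-3.5,2.4,0,1],[0,0,0,-7,4.8,0,1],[0,0,0,-10.4,7.2,0,1],[0,0,0,-13.8,9.6,0,1],[0,0,0,-14,10,0,1]]'
python3 -m creep '[[0,0,0.07,-3,2.2,0,1],[0,0,0.141,-6,4.2,0,1],[0,0,0.141,-8.2,5.6,0,1],[0,0,0.141,-8.2,5.6,0,1]]'
python3 - <<'E'
from h import *
snap('wrist','w1'); print(load('w1')['p'],load('w1')['K'][0,0]); s=r.observe();print(s['tcp_pos'],s['eef_rot'],s['wrist_force'],s['width'])
a=cv2.imread('pics/w1.png'); cv2.imwrite('pics/w1.png',cv2.resize(a,(780,585)))
E
```

```text
time_s: 0.52
tcp_pos: [0.2757, -0.4562, 0.2676]
eef_rot: [-180.0, 0.0, -166.9]
wrist_force: [0.2, 0.3, 0.1]
width: 0.705
time_s: 0.93
tcp_pos: [0.4142, -0.3004, 0.2673]
eef_rot: [180.0, -0.0, -166.9]
wrist_force: [0.4, -0.1, 0.1]
width: 0.331
time_s: 1.35
tcp_pos: [0.5306, -0.1692, 0.2665]
eef_rot: [180.0, 0.0, -166.6]
wrist_force: [0.2, 0.4, 0.2]
width: 0.02
time_s: 1.68
tcp_pos: [0.5967, -0.097, 0.266]
eef_rot: [180.0, -0.0, -174.8]
wrist_force: [0.3, -0.0, -0.6]
width: 0.009
[ 0.52003798 -0.10397522  0.42023651] 337.7957355834509
[ 0.59504616 -0.09835839  0.26613101] [ 1.79981871e+02 -1.16688412e-01 -1.74811855e+02] [ 0.10099098 -0.01400517 -0.60030555] 0.003494666738405965
```

View pics/w1.png

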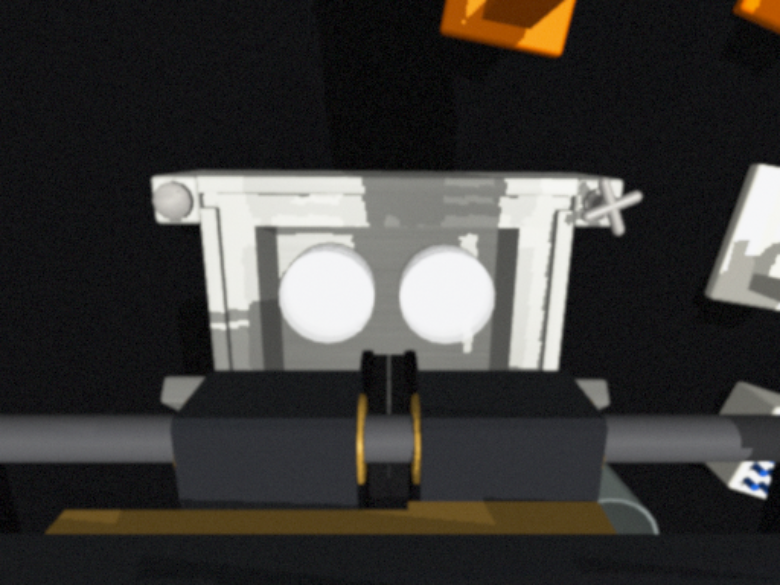

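The wrist view shows the open box. The cap is at display (172,201) and the valve's cross handle at (606,203), with the front rim and groove between them. I'll check the box pose by intersecting the pixel rays with the known heights.

```bash
cat >> h.py <<'E'
def ray(fn,u,v,h,s=1.0):
    z=load(fn);K=z['K'];d=z['R']@np.array([(u/s-K[0,2])/K[0,0],(v/s-K[1,2])/K[1,1],1]);return z['p']+d*(h-z['p'][2])/d[2]
E
python3 - <<'E'
from h import *
s=780/512
c=ray('w1',172,200,.097,s);v=ray('w1',606,203,.109,s);print('cap',c,'valve',v,np.hypot(*(c-v)[:2]))
y=np.arctan2((c-v)[0],-(c-v)[1]);print('yaw',y,'centre',(c+v)[:2]/2+.095*np.array([np.cos(y),np.sin(y)]))
# column profile of the front rim/groove at several columns
z=load('w1');P=toC(cloud(z));
for u in (150,200,300,360): print(u,[(v,*(P[v,u]*1000).round(0)[[0,2]].tolist(),int(z['im'][v,u].mean())) for v in range(112,152,2)])
E
```

```text
cap [ 0.56391196 -0.23467412  0.097     ] valve [0.54042216 0.02866213 0.109     ] 0.26438183454105574
yaw 0.08896531527971918 centre [ 0.64679135 -0.09456543]
150 [(112, -108.0, 28.0, 87), (114, -108.0, 70.0, 116), (116, -107.0, 87.0, 212), (118, -105.0, 89.0, 235), (120, -103.0, 88.0, 236), (122, -101.0, 87.0, 236), (124, -99.0, 87.0, 235), (126, -97.0, 79.0, 218), (128, -95.0, 80.0, 235), (130, -93.0, 80.0, 236), (132, -91.0, 79.0, 237), (134, -89.0, 80.0, 236), (136, -87.0, 80.0, 236), (138, -85.0, 81.0, 238), (140, -83.0, 80.0, 237), (142, -81.0, 81.0, 237), (144, -79.0, 79.0, 238), (146, -77.0, 82.0, 236), (148, -75.0, 79.0, 238), (150, -73.0, 80.0, 236)]
200 [(112, -107.0, 20.0, 83), (114, -107.0, 63.0, 106), (116, -107.0, 88.0, 190), (118, -105.0, 87.0, 227), (120, -103.0, 88.0, 228), (122, -101.0, 89.0, 227), (124, -99.0, 89.0, 225), (126, -97.0, 89.0, 199), (128, -95.0, 80.0, 163), (130, -93.0, 80.0, 236), (132, -91.0, 80.0, 239), (134, -89.0, 80.0, 230), (136, -87.0, 80.0, 227), (138, -85.0, 81.0, 229), (140, -83.0, 80.0, 228), (142, -80.0, 78.0, 235), (144, -79.0, 81.0, 2
[... 397 characters left out ...]
.0, 79.0, 127), (138, -84.0, 81.0, 128), (140, -82.0, 80.0, 128), (142, -80.0, 80.0, 141), (144, -78.0, 80.0, 149), (146, -76.0, 80.0, 150), (148, -74.0, 80.0, 144), (150, -62.0, 12.0, 132)]
360 [(112, -106.0, -0.0, 43), (114, -105.0, 38.0, 105), (116, -105.0, 78.0, 138), (118, -104.0, 89.0, 237), (120, -102.0, 88.0, 244), (122, -100.0, 88.0, 245), (124, -98.0, 87.0, 245), (126, -97.0, 88.0, 241), (128, -94.0, 79.0, 237), (130, -92.0, 80.0, 241), (132, -90.0, 80.0, 240), (134, -88.0, 80.0, 240), (136, -86.0, 80.0, 239), (138, -84.0, 79.0, 239), (140, -82.0, 81.0, 239), (142, -80.0, 80.0, 238), (144, -78.0, 78.0, 239), (146, -76.0, 80.0, 234), (148, -74.0, 80.0, 232), (150, -72.0, 79.0, 231)]
```

```bash
sed -i 's/^CASE=.*/CASE=[.6475,-.094,.084]/' h.py
python3 -m creep '[[0,0,0,-2,0,0,1],[0,0,0,-3.7,0,0.5,1],[0,0,0,-3.7,0,2,1],[0,0,0,-3.7,0,3.5,1],[0,0,0,-3.7,0,5,1]]'
python3 -m creep '[[0,0,0,0.6,0,0.6,1],[0,0,0,1.2,0,1.2,1],[0,0,0,1.8,0,2,1],[0,0,0,2.4,0,2.8,1],[0,0,0,3,0,3.6,1]]'
python3 -m creep '[[0,0,0,0.4,0,0.6,1],[0,0,0,0.8,0,1.3,1],[0,0,0,1.2,0,2,1],[0,0,0,1.6,0,2.8,1],[0,0,0,1.9,0,3.5,1]]'
python3 -m creep '[[0,0,0,0.2,0,0.7,1],[0,0,0,0.4,0,1.4,1],[0,0,0,0.6,0,2.1,1],[0,0,0,0.7,0,2.8,1],[0,0,0,0.8,0,3.5,1]]'
```

```text
time_s: 2.15
tcp_pos: [0.6241, -0.0986, 0.2197]
eef_rot: [-179.9, -1.0, -175.0]
wrist_force: [-38.3, 9.9, 46.7]
width: 0.005
time_s: 2.57
tcp_pos: [0.6003, -0.1008, 0.1827]
eef_rot: [-180.0, 0.1, -175.0]
wrist_force: [1.4, -0.4, 2.0]
width: 0.004
time_s: 2.98
tcp_pos: [0.5822, -0.1013, 0.1458]
eef_rot: [180.0, 0.1, -175.0]
wrist_force: [1.3, 0.2, 1.0]
width: 0.005
time_s: 3.4
tcp_pos: [0.5743, -0.1016, 0.1108]
eef_rot: [180.0, 0.0, -175.0]
wrist_force: [2.0, -0.3, 1.1]
width: 0.009
```

```bash

python3 -m creep '[[0,0,0,0.1,0,0.4,1],[0,0,0,0.1,0,0.8,1],[0,0,0,0.1,0,1.1,1],[0,0,0,0.1,0,1.1,1]]'
python3 -m creep '[[0,0,0,0,0,0.1,1],[0,0,0,0,0,0.1,1]]'
```

```text
time_s: 3.73
tcp_pos: [0.5727, -0.1017, 0.1004]
eef_rot: [180.0, -0.1, -175.0]
wrist_force: [-1.4, 0.1, 4.8]
width: 0.002
time_s: 3.9
tcp_pos: [0.5727, -0.1017, 0.1004]
eef_rot: [180.0, -0.1, -174.9]
wrist_force: [-3.8, 1.4, 7.7]
width: 0.003
```

```bash

python3 -m creep '[[0,0,0,0,0,0.1,1],[0,0,0,0,0,0.2,1],[0,0,0,0,0,0.2,1]]'
python3 -m creep '[[0,0,0,0,0,-1,0.6],[0,0,0,0,0,-5,0.6],[0,0,0,2,0,-9,0.5],[0,0,0,6,0,-13,0.4],[0,0,0,6,0,-15,0.4]]'
python3 - <<'E'
from h import *
snap('wrist','w2')
z=load('w2');P=toC(cloud(z)); im=z['im'];print(r.observe()['tcp_pos'])
cv2.imwrite('pics/w2.png',cv2.resize(im,(780,585)))
Q=P.reshape(-1,3)
L=Q[(abs(Q[:,1])<.09)&(Q[:,0]>-.078)&(Q[:,0]<-.02)&(Q[:,2]>.07)&(Q[:,2]<.11)];print('lid z fit',np.linalg.lstsq(np.c_[L,np.ones(len(L))][:,[0,1,3]],L[:,2],rcond=None)[0],len(L),L[:,2].mean())
# per-column edges: lid front edge & rim inner edge & rim outer edge, from depth
out=[]
for u in range(120,400,4):
    c=P[:,u]; 
    for v in range(1,383):
        a,b=c[v-1],c[v]
        if abs(b[1])>.09 or not(-.12<b[0]<-.07):continue
        if a[2]<.075 and b[2]>.084: out.append(('outer',b))
        if a[2]>.085 and b[2]<.0835: out.append(('rimin',a))
        if a[2]<.084 and b[2]>.087 and b[0]>-.1: out.append(('lid',b))
for k,e in (('outer',-.110),('rimin',-.100),('lid',-.088)):
    A=np.array([b for n,b in out if n==k])
    if len(A)>5:
        p=np.polyfit(A[:,1],A[:,0],1);g=abs(A[:,0]-np.polyval(p,A[:,1]))<.003;p=np.polyfit(A[g,1],A[g,0],1);print(k,len(A),g.sum(),p,'expect',e)
E
```

```text
time_s: 4.15
tcp_pos: [0.5728, -0.1017, 0.1003]
eef_rot: [-180.0, -0.0, -174.9]
wrist_force: [-5.4, 3.0, 16.3]
width: 0.004
time_s: 4.57
tcp_pos: [0.5102, -0.1072, 0.2482]
eef_rot: [179.9, -0.2, -175.0]
wrist_force: [-0.4, 0.1, -0.4]
width: 0.297
[ 0.51278018 -0.10810741  0.2562832 ]
lid z fit [-0.00017494 -0.00069842  0.09178751] 2050 0.09180004627195698Traceback (most recent call last):
  File "<stdin>", line 20, in <module>
    raise TypeError("expected non-empty vector for x")
TypeError: expected non-empty vector for x
```

View pics/w2.png

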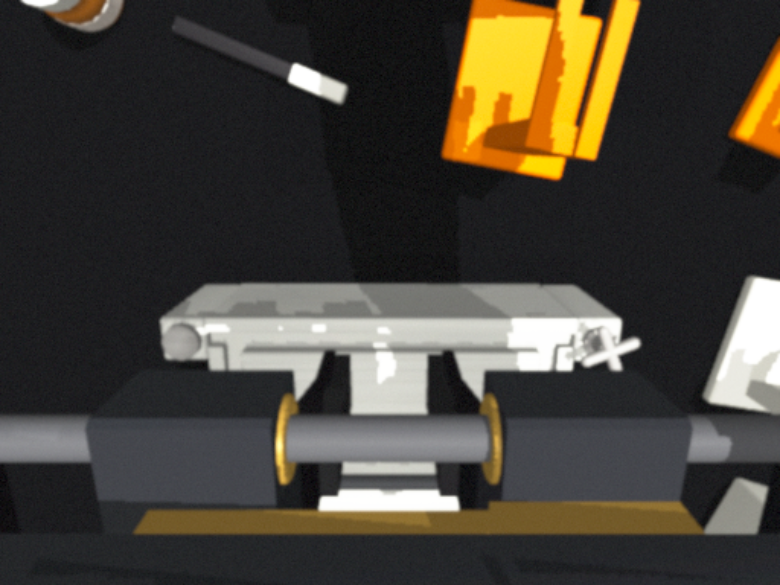

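The lid is shut: its top is flat at z = 0.0918 m (expected 0.092). The picture shows the front rim and groove at display rows 318–350, the cap at (182,341) and the valve at (605,347). Now I'll refine the groove line.

```bash
python3 - <<'E'
from h import *
for fn in ('w1','w2'):
  z=load(fn);P=toC(cloud(z));im=z['im']
  if fn=='w2':
    for u in (160,260,340): print(u,[(v,*(P[v,u]*1000).round(0)[[0,2]].tolist(),int(im[v,u].mean())) for v in range(204,240,2)])
  Q=P.reshape(-1,3)
  for k,lo,hi,zz in (('rim',-.112,-.096,.088),('lid',-.095,-.06,.092)):
    o=[];i=[]
    for y in np.arange(-.09,.09,.006):
      m=(abs(Q[:,1]-y)<.003)&(Q[:,0]>lo-.004)&(Q[:,0]<hi)&(abs(Q[:,2]-zz)<.0025)
      if m.sum()>5: o.append((y,Q[m,0].min()));i.append((y,Q[m,0].max()))
    for nm,A in (('min',o),('max',i)):
      A=np.array(A)
      if len(A)>5: print(fn,k,nm,np.polyfit(*A.T,1).round(4),np.median(A[:,1]).round(4))
s=780/512
c=ray('w2',183,341,.097,s);v=ray('w2',607,348,.109,s);print('cap',c,'valve',v,np.hypot(*(c-v)[:2]))
y=np.arctan2((c-v)[0],-(c-v)[1]);print('yaw',y,'centre',(c+v)[:2]/2+.095*np.array([np.cos(y),np.sin(y)]))
# corners of outer rim in case y
E
```

```text
w1 rim min [-0.0008 -0.1096] -0.1096
w1 rim max [ 1.000e-04 -1.002e-01] -0.1003
160 [(204, -110.0, 75.0, 117), (206, -110.0, 81.0, 116), (208, -110.0, 89.0, 144), (210, -108.0, 88.0, 198), (212, -105.0, 87.0, 203), (214, -103.0, 87.0, 204), (216, -101.0, 87.0, 201), (218, -97.0, 81.0, 200), (220, -94.0, 79.0, 205), (222, -92.0, 79.0, 207), (224, -90.0, 80.0, 205), (226, -88.0, 80.0, 203), (228, -88.0, 85.0, 169), (230, -87.0, 90.0, 141), (232, -86.0, 92.0, 185), (234, -84.0, 92.0, 202), (236, -82.0, 93.0, 200), (238, -80.0, 92.0, 197)]
260 [(204, -110.0, 75.0, 113), (206, -109.0, 80.0, 117), (208, -110.0, 87.0, 142), (210, -108.0, 88.0, 205), (212, -106.0, 88.0, 214), (214, -103.0, 87.0, 209), (216, -101.0, 87.0, 208), (218, -97.0, 79.0, 205), (220, -94.0, 79.0, 204), (222, -93.0, 81.0, 204), (224, -90.0, 80.0, 188), (226, -88.0, 81.0, 169), (228, -88.0, 85.0, 137), (230, -88.0, 90.0, 133), (232, -86.0, 91.0, 191), (234, -84.0, 91.0, 209), (236, -82.0, 93.0, 215), (238, -80.0, 92.0, 223)]
340 [(204, -110.0, 73.0, 146), (206, -110.0, 81.0, 144), (208, -110.0, 87.0, 184), (210, -108.0, 87.0, 253), (212, -106.0, 88.0, 254), (214, -104.0, 88.0, 254), (216, -102.0, 88.0, 254), (218, -100.0, 88.0, 254), (220, -94.0, 79.0, 254), (222, -93.0, 80.0, 254), (224, -90.0, 79.0, 254), (226, -88.0, 80.0, 250), (228, -88.0, 85.0, 191), (230, -87.0, 88.0, 168), (232, -86.0, 91.0, 238), (234, -84.0, 92.0, 250), (236, -82.0, 91.0, 249), (238, -80.0, 91.0, 251)]
w2 rim min [ 0.001  -0.1101] -0.1101
w2 rim max [ 0.0007 -0.1003] -0.1003
w2 lid min [-0.0001 -0.0881] -0.0881
w2 lid max [ 0.0023 -0.0689] -0.064
cap [ 0.56219818 -0.23313219  0.097     ] valve [0.5393817  0.02971034 0.109     ] 0.26383098423099977
yaw 0.08658960754931469 centre [ 0.64543402 -0.09349518]
```

```bash

python3 -m creep '[[0,0,0,-1,2,-3,0.2],[0,0,0,-2.5,5,-5.5,0],[0,0,0,-4,8.5,-7,0],[0,0,0,-5.5,12,-8.4,0],[0,0,0,-7,15.5,-8.4,0]]'
python3 -m creep '[[0,0,0.04,-1.5,3.5,0,0],[0,0,0.08,-3,7,0,0],[0,0,0.12,-4.5,10.5,0,0],[0,0,0.175,-5.3,14.3,0,0],[0,0,0.175,-5.3,14.3,0,0]]'
python3 -m creep '[[0,0,0,0,0,0,0]]'
python3 - <<'E'
from h import *
snap('wrist','w3')
z=load('w3');im=z['im'];s=r.observe();print(s['tcp_pos'],s['eef_rot'],z['p'])
cv2.imwrite('pics/w3.png',cv2.resize(im,(780,585)))
Q=cloud(z).reshape(-1,3);Q=Q[(Q[:,1]>.12)&(Q[:,1]<.33)&(Q[:,0]<.65)]
T=Q[(abs(Q[:,2]-.215)<.006)&(abs(Q[:,1]-.22)<.04)&(abs(Q[:,0]-.56)<.05)];print('top',len(T),T.mean(0),cv2.minAreaRect(T[:,:2].astype(np.float32)))
T=Q[(abs(Q[:,2]-.012)<.004)];print('base',len(T),cv2.minAreaRect(T[:,:2].astype(np.float32)))
T=Q[(abs(Q[:,2]-.135)<.009)];print('fork',len(T),T[:,2].mean(),cv2.minAreaRect(T[:,:2].astype(np.float32)))
E
```

```text
time_s: 5.03
tcp_pos: [0.5709, 0.0549, 0.3351]
eef_rot: [180.0, 0.4, -175.0]
wrist_force: [1.8, 0.1, -0.4]
width: 0.732
time_s: 5.45
tcp_pos: [0.6102, 0.2064, 0.3287]
eef_rot: [180.0, -0.2, 175.2]
wrist_force: [-0.4, -1.3, 0.1]
width: 0.988
time_s: 5.53
tcp_pos: [0.6097, 0.2026, 0.3297]
eef_rot: [-179.9, -0.2, 175.2]
wrist_force: [-0.8, -0.1, -0.6]
width: 0.997
[0.60961339 0.20119437 0.33037922] [-1.79930554e+02 -1.08020666e-01  1.75094077e+02] [0.53329993 0.20937477 0.4840435 ]
top 932 [0.55764164 0.22244228 0.21440464] ((0.557861864566803, 0.22262515127658844), (0.023973260074853897, 0.02504800073802471), 77.27703094482422)
base 3412 ((0.5168936252593994, 0.22054846584796906), (0.09673383086919785, 0.2082003951072693), 89.97916412353516)
fork 1216 0.13445877573515277 ((0.5701947808265686, 0.22039401531219482), (0.03556111082434654, 0.07184292376041412), 85.53250122070312)
```

View pics/w3.png

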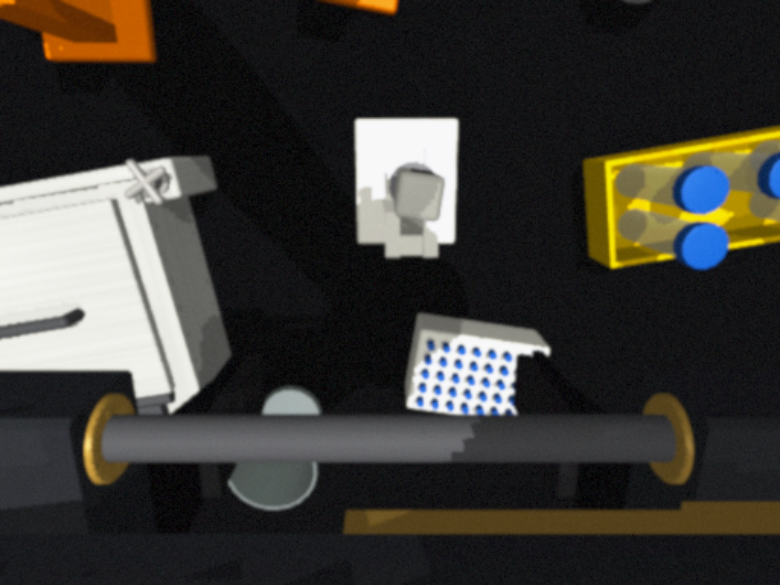

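The white base is at display (355–458, 118–243) and aligned with the tool, so the stand yaw is about −5°. The probe handle top is at (418,195), turned about −13°, and its height of 0.2144 m is correct. Next I'll turn the gripper to match and grasp.

```bash
python3 - <<'E'
from h import *
rows([.558,.2223,.26],[180,0,167.3])
E
python3 -m creep '[[0,0,0.05,1.7,1,2,0],[0,0,0.1,3.5,1.7,4,0],[0,0,0.136,5,2.5,6,0],[0,0,0.136,4.98,2.55,7,0],[0,0,0.136,4.98,2.55,7,0]]'
python3 -m creep '[[0,0,0,0,0,0,0],[0,0,0,0,0,0,0]]'
python3 - <<'E'
from h import *
rows([.558,.2223,.174],[180,0,167.3]);print(r.observe()['tcp_pos'])
E
```

```text
turn [-0.0013 -0.0018  0.136 ] shift [5.31 1.67 7.05]
time_s: 6.0
tcp_pos: [0.5611, 0.2288, 0.2595]
eef_rot: [-179.8, -0.2, 167.2]
wrist_force: [0.2, 0.4, -0.9]
width: 0.996
time_s: 6.17
tcp_pos: [0.5638, 0.2296, 0.263]
eef_rot: [179.9, 0.1, 167.2]
wrist_force: [0.5, -0.6, 0.1]
width: 1.0
turn [ 0.0014  0.0023 -0.0023] shift [ 0.43 -0.86  8.9 ]
[0.56381847 0.22961478 0.26301931]
```

```bash

python3 -m creep '[[0,0,0,0.4,-0.85,0.5,0],[0,0,0,0.4,-0.85,3,0],[0,0,0,0.4,-0.85,6,0],[0,0,0,0.4,-0.85,8.8,0],[0,0,0,0.4,-0.85,8.8,0]]'
python3 -m creep '[[0,0,0,0,0,0,0],[0,0,0,0,0,0,0]]'
python3 - <<'E'
from h import *
rows([.558,.2223,.174],[180,0,167.3]);print(r.observe()['tcp_pos'])
E
```

```text
time_s: 6.58
tcp_pos: [0.5546, 0.2208, 0.1688]
eef_rot: [-179.7, -0.4, 167.1]
wrist_force: [0.1, -0.6, -1.1]
width: 0.996
time_s: 6.75
tcp_pos: [0.5586, 0.2232, 0.1759]
eef_rot: [179.9, 0.2, 167.2]
wrist_force: [-0.1, 0.3, 1.1]
width: 1.001
turn [ 0.0022  0.0035 -0.0014] shift [ 0.04 -0.1   0.19]
[0.55860206 0.22320538 0.17592812]
```

Position is good, so close on the handle and lift.

```bash

python3 -m creep '[[0,0,0,0,-0.05,0.1,0.3],[0,0,0,0,-0.05,0.1,0.5],[0,0,0,0,-0.05,0.1,0.7],[0,0,0,0,-0.05,0.1,0.8],[0,0,0,0,-0.05,0.1,0.85]]' 30
python3 -m creep '[[0,0,0,0,0,0,0.9],[0,0,0,0,0,0,0.9],[0,0,0,0,0,0,0.9],[0,0,0,0,0,0,0.9]]'
python3 -m creep '[[0,0,0,0,0,-0.4,0.9],[0,0,0,0,0,-0.8,0.9],[0,0,0,0,0,-1.4,0.9],[0,0,0,0,0,-2,0.9],[0,0,0,0,0,-2,0.9]]'
```

```text
time_s: 7.17
tcp_pos: [0.5568, 0.2225, 0.1731]
eef_rot: [180.0, 0.0, 167.2]
wrist_force: [0.3, 0.1, 0.3]
width: 0.711
time_s: 7.5
tcp_pos: [0.5566, 0.2223, 0.1725]
eef_rot: [-180.0, -0.0, 167.2]
wrist_force: [-0.5, 0.2, -0.4]
width: 0.398
time_s: 7.92
tcp_pos: [0.5574, 0.2227, 0.1943]
eef_rot: [179.9, 0.1, 167.2]
wrist_force: [0.2, 0.8, -0.9]
width: 0.273
```

The opening of 0.273 (23.8 mm) shows it is gripped, but the fingers finished closing early in the lift. I'll raise the probe clear and measure its tip relative to the TCP.

```bash

python3 -m creep '[[0,0,0,0,0,-2,0.9],[0,0,0,0,0,-4,0.9],[0,0,0,0,0,-6.5,0.9],[0,0,0,0,0,-9,0.9],[0,0,0,0,0,-12,0.9]]'
python3 -m creep '[[0,0,0,0,0,0,0.9],[0,0,0,0,0,0,0.9],[0,0,0,0,0,0,0.9]]'
python3 - <<'E'
from h import *
snap('side','s4');snap('scene','c4');s=r.observe();print(s['tcp_pos'],s['eef_rot'],s['width'])
t=np.array(s['tcp_pos'])
o=[]
for n in('s4','c4'):
    z=load(n);q=z['R'].T@(t-[0,0,.08]-z['p']);K=z['K'];u,v=int(K[0,0]*q[0]/q[2]+K[0,2]),int(K[1,1]*q[1]/q[2]+K[1,2]);print(n,u,v)
    u0,v0=u-40,v-40;o.append(cv2.resize(z['im'][v0:v0+80,u0:u0+80],(400,400),interpolation=cv2.INTER_CUBIC));print('origin',u0,v0)
cv2.imwrite('pics/crop4.png',np.hstack(o))
E
```

```text
time_s: 8.33
tcp_pos: [0.5558, 0.222, 0.3126]
eef_rot: [-179.9, -0.1, 167.2]
wrist_force: [-0.2, 0.7, -1.3]
width: 0.274
time_s: 8.58
tcp_pos: [0.556, 0.2222, 0.3117]
eef_rot: [-180.0, -0.1, 167.2]
wrist_force: [0.7, 1.2, -3.1]
width: 0.274
[0.55589736 0.22202282 0.31072282] [-1.79876879e+02 -1.52282699e-01  1.67202706e+02] 0.27368749610424437
s4 199 180
origin 159 140
c4 298 151
origin 258 111
```

View pics/crop4.png

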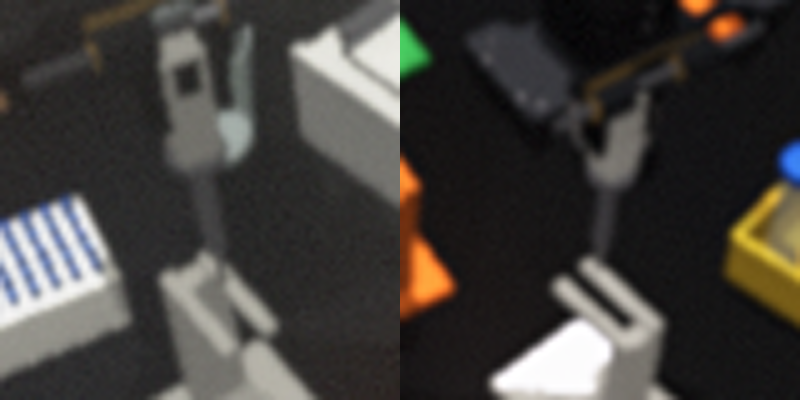

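```bash
python3 - <<'E'
from h import *
t=np.array([.556,.222,.3108])
for n in('s4','c4'):
    z=load(n);K=z['K']
    for h in np.arange(.12,.175,.005):
        q=z['R'].T@(t-[0,0,h]-z['p']);print(n,round(h,3),(K[0,0]*q[0]/q[2]+K[0,2]).round(1),(K[1,1]*q[1]/q[2]+K[1,2]).round(1)) if h in(.12,) else None
    P=cloud(z);T=P.reshape(-1,3);T=T[(np.hypot(T[:,0]-.556,T[:,1]-.222)<.02)&(T[:,2]>.14)&(T[:,2]<.3)]
    hh,e=np.histogram(T[:,2],np.arange(.14,.30,.006));print(n,[(round(float(a),3),int(b)) for a,b in zip(e,hh)])
    W=[(np.round(a,3),np.round(np.ptp(T[(abs(T[:,2]-a)<.004)][:,:2],axis=0),3).tolist(),T[abs(T[:,2]-a)<.004][:,:2].mean(0).round(4).tolist()) for a in np.arange(.17,.3,.006) if (abs(T[:,2]-a)<.004).sum()>2]
    for w in W: print(w)
E
```

```text
s4 0.12 201.8 189.7
s4 [(0.14, 0), (0.146, 0), (0.152, 0), (0.158, 0), (0.164, 3), (0.17, 4), (0.176, 2), (0.182, 2), (0.188, 2), (0.194, 7), (0.2, 6), (0.206, 8), (0.212, 7), (0.218, 7), (0.224, 8), (0.23, 5), (0.236, 7), (0.242, 7), (0.248, 8), (0.254, 1), (0.26, 1), (0.266, 24), (0.272, 24), (0.278, 15), (0.284, 18), (0.29, 15)]
(np.float64(0.17), [0.004, 0.003], [0.5547, 0.2245])
(np.float64(0.176), [0.004, 0.002], [0.5542, 0.2233])
(np.float64(0.182), [0.003, 0.002], [0.5535, 0.2231])
(np.float64(0.194), [0.005, 0.006], [0.5512, 0.225])
(np.float64(0.2), [0.006, 0.007], [0.5515, 0.2241])
(np.float64(0.206), [0.007, 0.011], [0.5516, 0.2242])
(np.float64(0.212), [0.007, 0.011], [0.5527, 0.2246])
(np.float64(0.218), [0.006, 0.007], [0.5512, 0.2252])
(np.float64(0.224), [0.008, 0.009], [0.5528, 0.2253])
(np.float64(0.23), [0.007, 0.011], [0.5524, 0.2245])
(np.float64(0.236), [0.006, 0.006], [0.5521, 0.2254])
(np.float64(0.242), [0.009, 0.009], [0.5519, 0.2247])
(np.float64(0.248), [0.006, 0.012], [0.5517, 0.2237])
(np.float64(0.254), [0.006, 0.006], [0.5515, 0.2257])
(np.float64(0.2
[... 903 characters left out ...]
])
(np.float64(0.218), [0.011, 0.005], [0.5599, 0.2187])
(np.float64(0.224), [0.011, 0.005], [0.5614, 0.2179])
(np.float64(0.23), [0.008, 0.003], [0.5626, 0.2192])
(np.float64(0.236), [0.006, 0.007], [0.5612, 0.2174])
(np.float64(0.242), [0.006, 0.011], [0.5614, 0.2188])
(np.float64(0.248), [0.006, 0.006], [0.5606, 0.2177])
(np.float64(0.254), [0.008, 0.007], [0.5616, 0.2183])
(np.float64(0.266), [0.023, 0.01], [0.5593, 0.2118])
(np.float64(0.272), [0.025, 0.021], [0.5647, 0.2138])
(np.float64(0.278), [0.025, 0.025], [0.565, 0.2145])
(np.float64(0.284), [0.025, 0.022], [0.5639, 0.2151])
(np.float64(0.29), [0.022, 0.016], [0.5643, 0.2148])
(np.float64(0.296), [0.015, 0.018], [0.5673, 0.2156])
```

The probe hangs upright. The shaft axis is at (0.5565, 0.2215), within 1 mm of the TCP, and the tip is about 147 mm below the TCP. Next: move to above the start of the groove and turn the tool to line up with the box.

```bash
python3 - <<'E'
from h import *
a=fromC([-.094,.103,0]);b=fromC([-.094,-.103,0]);print(a,b)
rows([.5445,.0008,.30],[180,0,-175.2])
E
```

```text
[0.54518961 0.00075011 0.        ] [ 0.56247327 -0.20452355  0.        ]
turn [-0.0017 -0.003  -0.3071] shift [ -3.79 -21.82   1.11]
```

```bash
python3 -m creep '[[0,0,0,-0.3,-2,0,0.9],[0,0,-0.05,-0.9,-5,0,0.9],[0,0,-0.1,-1.5,-8.5,0.2,0.9],[0,0,-0.15,-2.1,-12,0.5,0.9],[0,0,-0.2,-2.6,-15,0.8,0.9]]'
python3 -m creep '[[0,0,-0.05,-0.8,-2.3,0,0.9],[0,0,-0.1,-1.5,-4.5,0.2,0.9],[0,0,-0.107,-2.2,-6,0.2,0.9],[0,0,-0.107,-2.5,-6.5,0.3,0.9]]'
python3 -m creep '[[0,0,0,0,0,0,0.9],[0,0,0,0,0,0,0.9],[0,0,0,0,0,0,0.9]]'
python3 - <<'E'
from h import *
print(r.observe()['wrist_force'],r.observe()['tcp_pos'])
rows([.5445,.0008,.235],[180,0,-175.2])
E
```

```text
time_s: 9.1
tcp_pos: [0.5478, 0.0684, 0.3031]
eef_rot: [-179.9, -0.1, 178.8]
wrist_force: [-0.1, 0.0, -1.9]
width: 0.272
time_s: 9.43
tcp_pos: [0.5722, 0.0025, 0.3001]
eef_rot: [-180.0, -0.1, -175.3]
wrist_force: [0.8, 1.2, -0.6]
width: 0.274
time_s: 9.68
tcp_pos: [0.572, 0.0055, 0.301]
eef_rot: [180.0, -0.1, -175.2]
wrist_force: [0.1, 0.8, -1.3]
width: 0.277
[ 0.0615815   0.83778594 -1.33924738] [0.57195437 0.00547519 0.30100293]
turn [ 0.0001 -0.001   0.0007] shift [ 2.77 -0.23  6.6 ]
```

```bash
python3 -m creep '[[0,0,0,2,-0.2,1,0.9],[0,0,0,2.77,-0.23,3,0.9],[0,0,0,2.77,-0.23,4.5,0.9],[0,0,0,2.77,-0.23,5.8,0.9],[0,0,0,2.77,-0.23,5.8,0.9]]'
python3 -m creep '[[0,0,0,0,0,0,0.9],[0,0,0,0,0,0,0.9],[0,0,0,0,0,0,0.9]]'
python3 - <<'E'
from h import *
print(r.observe()['wrist_force'],r.observe()['tcp_pos'])
rows([.5445,.0008,.223],[180,0,-175.2])
snap('side','s5');snap('wrist','w5');snap('scene','c5')
t=np.array(r.observe()['tcp_pos']); o=[]
for n,w in(('s5',30),('c5',30)):
    z=load(n);q=z['R'].T@(t-[0,0,.13]-z['p']);K=z['K'];u,v=int(K[0,0]*q[0]/q[2]+K[0,2]),int(K[1,1]*q[1]/q[2]+K[1,2])
    o.append(cv2.resize(z['im'][v-w:v+w,u-w:u+w],(400,400),interpolation=cv2.INTER_CUBIC));print('origin',u-w,v-w)
cv2.imwrite('pics/crop5.png',np.hstack(o))
E
```

```text
time_s: 10.1
tcp_pos: [0.5427, 0.001, 0.2408]
eef_rot: [180.0, -0.3, -175.1]
wrist_force: [0.6, -0.5, -1.8]
width: 0.274
time_s: 10.35
tcp_pos: [0.5455, 0.0006, 0.2448]
eef_rot: [180.0, 0.1, -175.2]
wrist_force: [0.6, 0.9, -1.6]
width: 0.269
[ 0.56264184  0.89729139 -1.63907144] [0.54554601 0.00059701 0.24475242]
turn [0.0001 0.0023 0.0008] shift [0.11 0.03 2.18]
origin 233 140
origin 217 178
```

View pics/crop5.png

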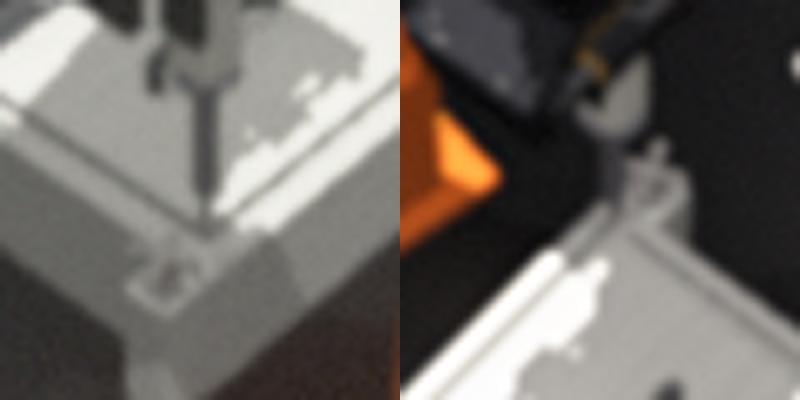

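The tip is right over the front-left corner, clear of the valve. Lower gently, in steps.

```bash
python3 -m creep '[[0,0,0,0.1,0.03,0.4,0.9],[0,0,0,0.1,0.03,0.8,0.9],[0,0,0,0.1,0.03,1.1,0.9],[0,0,0,0.1,0.03,1.4,0.9],[0,0,0,0.1,0.03,1.4,0.9]]'
for i in 1 2 ; do python3 -m creep '[[0,0,0,0,0,0,0.9]]'; done
python3 -m creep '[[0,0,0,0,0,0.2,0.9],[0,0,0,0,0,0.4,0.9],[0,0,0,0,0,0.4,0.9]]'
python3 -m creep '[[0,0,0,0,0,0,0.9]]'
python3 -m creep '[[0,0,0,0,0,0,0.9]]'
```

```text
time_s: 10.92
tcp_pos: [0.5433, 0.0002, 0.2285]
eef_rot: [-180.0, -0.1, -175.2]
wrist_force: [-0.2, 1.0, -1.2]
width: 0.275
time_s: 11.0
tcp_pos: [0.5437, 0.0003, 0.2292]
eef_rot: [-180.0, -0.0, -175.2]
wrist_force: [-0.3, -0.3, -1.1]
width: 0.273
time_s: 11.08
tcp_pos: [0.5439, 0.0003, 0.2296]
eef_rot: [-180.0, 0.0, -175.2]
wrist_force: [0.1, -0.4, -1.1]
width: 0.272
time_s: 11.33
tcp_pos: [0.5442, 0.0004, 0.2256]
eef_rot: [-180.0, 0.1, -175.2]
wrist_force: [0.2, -0.9, 1.2]
width: 0.273
time_s: 11.42
tcp_pos: [0.5442, 0.0004, 0.2258]
eef_rot: [-180.0, 0.1, -175.2]
wrist_force: [0.8, 0.8, -1.1]
width: 0.274
time_s: 11.5
tcp_pos: [0.5442, 0.0004, 0.2259]
eef_rot: [-180.0, 0.1, -175.2]
wrist_force: [1.1, 0.5, 0.9]
width: 0.271
```

```bash
python3 -m creep '[[0,0,0,0,0,0.1,0.9],[0,0,0,0,0,0.25,0.9],[0,0,0,0,0,0.25,0.9]]'
for i in 1 2 3 4 5 6; do python3 -m creep '[[0,0,0,0,0,0,0.9]]' | egrep 'tcp|force'; done
```

```text
time_s: 11.75
tcp_pos: [0.5441, 0.0004, 0.223]
eef_rot: [180.0, 0.0, -175.2]
wrist_force: [-0.5, -0.4, 0.3]
width: 0.275
tcp_pos: [0.5441, 0.0004, 0.2232]
wrist_force: [0.9, 0.6, 1.5]
tcp_pos: [0.5441, 0.0004, 0.2232]
wrist_force: [0.4, 0.6, 1.8]
tcp_pos: [0.5441, 0.0004, 0.2232]
wrist_force: [1.4, -0.7, 0.2]
tcp_pos: [0.5441, 0.0004, 0.2232]
wrist_force: [0.5, -0.4, 0.6]
tcp_pos: [0.544, 0.0004, 0.2232]
wrist_force: [0.4, 0.6, 0.9]
tcp_pos: [0.544, 0.0004, 0.2232]
wrist_force: [0.8, -0.7, 0.3]
```

The mean force change is about 2.2 N, so the tip is pressed in about 4–6 mm. Start the pass along tool −y at 2.5 mm per row (3 cm/s).

```bash

python3 -m creep '[[0,0,0,0,-0.25,0,0.9],[0,0,0,0,-0.5,0,0.9],[0,0,0,0,-0.75,0,0.9],[0,0,0,0,-1,0,0.9],[0,0,0,0,-1.25,0,0.9]]' | egrep 'tcp|force'
python3 -m creep '[[0,0,0,0,-0.25,0,0.9],[0,0,0,0,-0.5,0,0.9],[0,0,0,0,-0.75,0,0.9],[0,0,0,0,-1,0,0.9],[0,0,0,0,-1.25,0,0.9]]' | egrep 'tcp|force'
python3 -m creep '[[0,0,0,0,-0.25,0,0.9],[0,0,0,0,-0.5,0,0.9],[0,0,0,0,-0.75,0,0.9],[0,0,0,0,-1,0,0.9],[0,0,0,0,-1.25,0,0.9]]' | egrep 'tcp|force|rot'
python3 - <<'E'
from h import *
print(toC(r.observe()['tcp_pos']))
E
```

```text
tcp_pos: [0.5446, -0.0123, 0.2228]
wrist_force: [-0.3, 1.7, -0.2]
tcp_pos: [0.5459, -0.0248, 0.223]
wrist_force: [-0.1, 2.5, 0.7]
tcp_pos: [0.547, -0.0373, 0.223]
eef_rot: [180.0, -0.0, -175.2]
wrist_force: [-0.0, 1.8, 1.6]
[-0.09541658  0.06496328  0.22299087]
```

```bash

python3 -m creep '[[0,0,0,-0.01,-0.25,0,0.9],[0,0,0,-0.02,-0.5,0,0.9],[0,0,0,-0.03,-0.75,0,0.9],[0,0,0,-0.04,-1,0,0.9],[0,0,0,-0.05,-1.25,0,0.9]]' | egrep 'tcp|force'
python3 -m creep '[[0,0,0,0,-0.25,0,0.9],[0,0,0,0,-0.5,0,0.9],[0,0,0,0,-0.75,0,0.9],[0,0,0,0,-1,0,0.9],[0,0,0,0,-1.25,0,0.9]]' | egrep 'tcp|force'
python3 -m creep '[[0,0,0,0,-0.25,0,0.9],[0,0,0,0,-0.5,0,0.9],[0,0,0,0,-0.75,0,0.9],[0,0,0,0,-1,0,0.9],[0,0,0,0,-1.25,0,0.9]]' | egrep 'tcp|force'
python3 -m creep '[[0,0,0,0,-0.25,0,0.9],[0,0,0,0,-0.5,0,0.9],[0,0,0,0,-0.75,0,0.9],[0,0,0,0,-1,0,0.9],[0,0,0,0,-1.25,0,0.9]]' | egrep 'tcp|force'
python3 -m creep '[[0,0,0,0,-0.25,0,0.9],[0,0,0,0,-0.5,0,0.9],[0,0,0,0,-0.75,0,0.9],[0,0,0,0,-1,0,0.9],[0,0,0,0,-1.25,0,0.9]]' | egrep 'tcp|force|rot'
python3 - <<'E'
from h import *
print(toC(r.observe()['tcp_pos']))
E
```

```text
tcp_pos: [0.5485, -0.0497, 0.223]
wrist_force: [0.1, 1.9, 0.1]
tcp_pos: [0.5496, -0.0622, 0.223]
wrist_force: [0.0, 1.8, 0.8]
tcp_pos: [0.5506, -0.0746, 0.223]
wrist_force: [-0.0, 2.1, 0.0]
tcp_pos: [0.5516, -0.0871, 0.223]
wrist_force: [-0.9, 1.8, 0.5]
tcp_pos: [0.5527, -0.0995, 0.223]
eef_rot: [-180.0, -0.0, -175.2]
wrist_force: [-0.3, 2.1, -0.2]
[-0.09495422  0.00245133  0.22301975]
```

```bash

python3 -m creep '[[0,0,0,0,-0.25,0,0.9],[0,0,0,0,-0.5,0,0.9],[0,0,0,0,-0.75,0,0.9],[0,0,0,0,-1,0,0.9],[0,0,0,0,-1.25,0,0.9]]' | egrep 'tcp|force'
python3 -m creep '[[0,0,0,0,-0.25,0,0.9],[0,0,0,0,-0.5,0,0.9],[0,0,0,0,-0.75,0,0.9],[0,0,0,0,-1,0,0.9],[0,0,0,0,-1.25,0,0.9]]' | egrep 'tcp|force'
python3 -m creep '[[0,0,0,0,-0.25,0,0.9],[0,0,0,0,-0.5,0,0.9],[0,0,0,0,-0.75,0,0.9],[0,0,0,0,-1,0,0.9],[0,0,0,0,-1.25,0,0.9]]' | egrep 'tcp|force'
python3 -m creep '[[0,0,0,0,-0.25,0,0.9],[0,0,0,0,-0.5,0,0.9],[0,0,0,0,-0.75,0,0.9],[0,0,0,0,-1,0,0.9],[0,0,0,0,-1.25,0,0.9]]' | egrep 'tcp|force'
python3 -m creep '[[0,0,0,0,-0.25,0,0.9],[0,0,0,0,-0.5,0,0.9],[0,0,0,0,-0.75,0,0.9],[0,0,0,0,-1,0,0.9],[0,0,0,0,-1.25,0,0.9]]' | egrep 'tcp|force'
python3 -m creep '[[0,0,0,0,-0.25,0,0.9],[0,0,0,0,-0.5,0,0.9],[0,0,0,0,-0.75,0,0.9],[0,0,0,0,-1,0,0.9],[0,0,0,0,-1.25,0,0.9]]' | egrep 'tcp|force|rot'
python3 - <<'E'
from h import *
print(toC(r.observe()['tcp_pos']))
E
```

```text
tcp_pos: [0.5537, -0.112, 0.223]
wrist_force: [-0.0, 2.9, -0.2]
tcp_pos: [0.5548, -0.1244, 0.223]
wrist_force: [0.3, 1.8, 0.7]
tcp_pos: [0.5558, -0.1369, 0.223]
wrist_force: [0.0, 1.2, 0.8]
tcp_pos: [0.5569, -0.1494, 0.223]
wrist_force: [-0.2, 1.4, 0.5]
tcp_pos: [0.5579, -0.1618, 0.223]
wrist_force: [0.2, 1.5, 0.5]
tcp_pos: [0.559, -0.1743, 0.223]
eef_rot: [-180.0, -0.0, -175.2]
wrist_force: [-0.4, 2.3, 0.7]
[-0.09495631 -0.07256904  0.22300942]
```

```bash

python3 -m creep '[[0,0,0,0,-0.25,0,0.9],[0,0,0,0,-0.5,0,0.9],[0,0,0,0,-0.75,0,0.9],[0,0,0,0,-1,0,0.9],[0,0,0,0,-1.25,0,0.9]]' | egrep 'tcp|force'
python3 -m creep '[[0,0,0,0,-0.25,0,0.9],[0,0,0,0,-0.5,0,0.9],[0,0,0,0,-0.75,0,0.9],[0,0,0,0,-1,0,0.9],[0,0,0,0,-1.25,0,0.9]]' | egrep 'tcp|force'
python3 -m creep '[[0,0,0,0,-0.25,0,0.9],[0,0,0,0,-0.5,0,0.9],[0,0,0,0,-0.65,0,0.9],[0,0,0,0,-0.65,0,0.9],[0,0,0,0,-0.65,0,0.9]]' | egrep 'tcp|force'
python3 - <<'E'
from h import *
print(toC(r.observe()['tcp_pos']))
E
```

```text
tcp_pos: [0.56, -0.1867, 0.223]
wrist_force: [-0.4, 2.0, 0.7]
tcp_pos: [0.5611, -0.1992, 0.223]
wrist_force: [-0.8, 1.6, 0.8]
tcp_pos: [0.5617, -0.206, 0.2232]
wrist_force: [0.1, -0.7, -0.2]
[-0.09493946 -0.10444826  0.22320579]
```

The pass ended at box y = −104.4 mm, steady at 12.5 mm per 0.417 s with the tip pressed throughout. Now I'll lift and go back to the stand.

```bash

python3 -m creep '[[0,0,0,0,0,-1,0.9],[0,0,0,0,0,-2.5,0.9],[0,0,0,0,0,-5,0.9],[0,0,0,0,0,-8,0.9],[0,0,0,0,0,-9.7,0.9]]' | egrep 'tcp|force'
python3 -m creep '[[0,0,0,0,2,0,0.9],[0,0,0,0,5,0,0.9],[0,0,0,0,8.5,0,0.9],[0,0,0,0,12,0,0.9],[0,0,0,0,15.5,0,0.9]]' | egrep 'tcp|force'
python3 -m creep '[[0,0,0,0,3.5,0,0.9],[0,0,0.05,0,7,0,0.9],[0,0,0.1,0,10.5,0,0.9],[0,0,0.15,0,14,0,0.9],[0,0,0.2,-0.5,17.5,0,0.9]]' | egrep 'tcp|rot'
python3 - <<'E'
from h import *
rows([.557,.222,.31],[180,0,167.2])
E
```

```text
tcp_pos: [0.5622, -0.206, 0.3238]
wrist_force: [0.7, 1.1, -0.9]
tcp_pos: [0.548, -0.0498, 0.3204]
wrist_force: [0.5, 0.7, -2.2]
tcp_pos: [0.5378, 0.1252, 0.3208]
eef_rot: [-180.0, 0.0, 173.2]
turn [-0.000e+00  1.000e-04  1.051e-01] shift [-0.77  9.84  1.08]
```

```bash

python3 -m creep '[[0,0,0.05,-0.3,3,0.3,0.9],[0,0,0.105,-0.6,6,0.6,0.9],[0,0,0.105,-0.77,8.5,0.9,0.9],[0,0,0.105,-0.77,9.8,1,0.9],[0,0,0.105,-0.77,9.8,1,0.9]]' | egrep 'tcp|rot'
python3 -m creep '[[0,0,0,0,0,0,0.9],[0,0,0,0,0,0,0.9],[0,0,0,0,0,0,0.9]]' | egrep 'tcp|force'
python3 - <<'E'
from h import *
rows([.557,.222,.31],[180,0,167.2])
t=np.array(r.observe()['tcp_pos'])
for n in('side','scene'):
    snap(n,n+'6');T=cloud(load(n+'6')).reshape(-1,3);T=T[(np.hypot(T[:,0]-t[0],T[:,1]-t[1])<.012)]
    for a,b in((.20,.225),(.23,.255)):
        q=T[(T[:,2]>a)&(T[:,2]<b)];print(n,a,q.mean(0).round(4),len(q))
    T=T[(T[:,2]>.15)&(T[:,2]<.3)];print('lowest',np.sort(T[:,2])[:6].round(3))
z=load('wrist5') if 0 else None
E
```

```text
tcp_pos: [0.5578, 0.2225, 0.309]
eef_rot: [-179.9, -0.1, 167.5]
tcp_pos: [0.5579, 0.2192, 0.3106]
wrist_force: [-0.3, -0.2, -1.1]
turn [0.0001 0.0004 0.0011] shift [0.15 0.26 0.06]
side 0.2 [0.5542 0.2215 0.2122] 26
side 0.23 [0.554  0.2216 0.2425] 28
lowest [0.162 0.165 0.165 0.168 0.171 0.175]
scene 0.2 [0.5632 0.2161 0.211 ] 16
scene 0.23 [0.564  0.2158 0.2433] 15
lowest [0.165 0.167 0.172 0.173 0.177 0.185]
```

```bash

python3 -m creep '[[0,0,0,0,0.25,0,0.9],[0,0,0,0,0.25,0,0.9],[0,0,0,0,0.25,0,0.9],[0,0,0,0,0.25,0.3,0.9],[0,0,0,0,0.25,0.6,0.9]]' | egrep 'tcp|force'
python3 -m creep '[[0,0,0,0,0,0.8,0.9],[0,0,0,0,0,1.6,0.9],[0,0,0,0,0,2.4,0.9],[0,0,0,0,0,3.2,0.9],[0,0,0,0,0,3.2,0.9]]' | egrep 'tcp|force'
python3 - <<'E'
from h import *
rows([.5587,.2218,.25],[180,0,167.2])
E
```

```text
tcp_pos: [0.5586, 0.2228, 0.3039]
wrist_force: [-0.6, -0.6, -0.8]
tcp_pos: [0.5574, 0.2223, 0.2692]
wrist_force: [-0.5, -0.3, -1.7]
turn [-0.003  -0.0037  0.002 ] shift [-0.14 -0.02  1.92]
```

```bash

python3 -m creep '[[0,0,0,-0.05,0,0.3,0.9],[0,0,0,-0.05,0,0.8,0.9],[0,0,0,-0.05,0,1.4,0.9],[0,0,0,-0.05,0,2,0.9],[0,0,0,-0.05,0,2.6,0.9]]' | egrep 'tcp|force'
python3 -m creep '[[0,0,0,0,0,0.6,0.9],[0,0,0,0,0,1.3,0.9],[0,0,0,0,0,2,0.9],[0,0,0,0,0,2.7,0.9],[0,0,0,0,0,3.4,0.9]]' | egrep 'tcp|force'
python3 -m creep '[[0,0,0,0,0,0.4,0.9],[0,0,0,0,0,0.8,0.9],[0,0,0,0,0,1.2,0.9],[0,0,0,0,0,1.6,0.9],[0,0,0,0,0,1.6,0.9]]' | egrep 'tcp|force'
python3 -m creep '[[0,0,0,0,0,0,0.9]]' | egrep 'tcp|force'
python3 - <<'E'
from h import *
rows([.5587,.2218,.178],[180,0,167.2])
E
```

```text
tcp_pos: [0.5589, 0.2226, 0.2454]
wrist_force: [0.5, 0.5, -2.3]
tcp_pos: [0.559, 0.2226, 0.2112]
wrist_force: [0.1, -0.7, -2.0]
tcp_pos: [0.5586, 0.2224, 0.1951]
wrist_force: [0.3, -0.3, -1.7]
tcp_pos: [0.559, 0.2226, 0.1959]
wrist_force: [0.1, -0.5, -0.9]
turn [-0.0002 -0.0001  0.0023] shift [ 0.01 -0.09  1.79]
```

```bash

python3 -m creep '[[0,0,0,0,-0.05,0.4,0.9],[0,0,0,0,-0.05,0.8,0.9],[0,0,0,0,-0.05,1.2,0.9],[0,0,0,0,-0.05,1.4,0.9],[0,0,0,0,-0.05,1.4,0.9]]' | egrep 'tcp|force'
python3 -m creep '[[0,0,0,0,0,0.1,0.9],[0,0,0,0,0,0.1,0.9]]' | egrep 'tcp|force'
python3 -m creep '[[0,0,0,0,0,0.1,0.9],[0,0,0,0,0,0.1,0.9]]' | egrep 'tcp|force'
python3 -m creep '[[0,0,0,0,0,0.1,0.9],[0,0,0,0,0,0.1,0.9]]' | egrep 'tcp|force'
```

```text
tcp_pos: [0.5585, 0.2219, 0.1811]
wrist_force: [-0.2, 0.1, -1.2]
tcp_pos: [0.5589, 0.2222, 0.1809]
wrist_force: [0.1, 0.1, -0.6]
tcp_pos: [0.5589, 0.2222, 0.18]
wrist_force: [0.8, 0.3, -1.1]
tcp_pos: [0.5588, 0.2221, 0.1789]
wrist_force: [0.7, -0.8, -2.1]
```

```bash

for i in 1 2 3; do python3 -m creep '[[0,0,0,0,0,0.1,0.9],[0,0,0,0,0,0.1,0.9],[0,0,0,0,0,0.1,0.9]]' | egrep 'tcp|force'; done
```

```text
tcp_pos: [0.559, 0.2222, 0.1782]
wrist_force: [0.2, 0.4, -1.5]
tcp_pos: [0.5591, 0.2222, 0.1781]
wrist_force: [-2.2, -1.0, 5.3]
tcp_pos: [0.559, 0.2222, 0.1781]
wrist_force: [-3.4, -1.6, 8.8]
```

Seated: contact at TCP z = 0.178. Release and retreat upward.

```bash

python3 -m creep '[[0,0,0,0,0,-0.15,0.9],[0,0,0,0,0,-0.15,0.6],[0,0,0,0,0,-0.15,0.5],[0,0,0,0,0,-0.15,0.3],[0,0,0,0,0,-0.15,0.2]]'
python3 -m creep '[[0,0,0,0,0,0,0.1],[0,0,0,0,0,0,0.1],[0,0,0,0,0,0,0],[0,0,0,0,0,0,0],[0,0,0,0,0,0,0]]'
python3 -m creep '[[0,0,0,0,0,-1,0],[0,0,0,0,0,-3,0],[0,0,0,0,0,-6,0],[0,0,0,0,0,-9,0],[0,0,0,-2,0,-12,0]]'
python3 -m creep '[[0,0,0,-4,0,-2,0],[0,0,0,-5,0,-4,0],[0,0,0,-5,0,-4,0],[0,0,0,-5,0,-4,0]]'
python3 - <<'E'
from h import *
print(r.observe()['wrist_force'])
for n in ('wrist','side','scene'): snap(n,n+'7')
P=cloud(load('wrist7'));Q=P.reshape(-1,3)
T=Q[(abs(Q[:,2]-.215)<.006)&(abs(Q[:,1]-.22)<.04)&(abs(Q[:,0]-.56)<.05)];print('top',len(T),T.mean(0),cv2.minAreaRect(T[:,:2].astype(np.float32)))
for n in('wrist7','scene7','side7'):
    L=toC(cloud(load(n))).reshape(-1,3);L=L[(abs(L[:,1])<.09)&(L[:,0]>-.08)&(L[:,0]<-.02)&(L[:,2]>.05)];print(n,'lid z',np.median(L[:,2]) if len(L) else None,len(L))
o=[cv2.resize(load('wrist7')['im'][40:240,150:400],(400,320)),cv2.resize(load('side7')['im'][95:255,150:350],(400,320))]
cv2.imwrite('pics/fin.png',np.hstack(o))
E
```

```text
time_s: 25.6
tcp_pos: [0.5589, 0.2221, 0.1771]
eef_rot: [-180.0, -0.0, 167.3]
wrist_force: [-0.6, -0.3, -0.1]
width: 0.491
time_s: 26.02
tcp_pos: [0.5589, 0.2222, 0.1775]
eef_rot: [180.0, -0.0, 167.3]
wrist_force: [-1.0, 0.1, 0.3]
width: 0.867
time_s: 26.43
tcp_pos: [0.5765, 0.218, 0.3007]
eef_rot: [180.0, 0.0, 167.5]
wrist_force: [0.6, 1.2, 0.1]
width: 0.995
time_s: 26.77
tcp_pos: [0.6279, 0.2067, 0.3388]
eef_rot: [179.9, 0.1, 167.3]
wrist_force: [0.7, 1.2, -0.5]
width: 0.999
[ 0.7177936   1.23047076 -0.45097945]
top 919 [0.56025306 0.22181756 0.21448278] ((0.5602301359176636, 0.22189554572105408), (0.02352353185415268, 0.02411792054772377), 77.23274230957031)
wrist7 lid z 0.09200333396273808 3925
scene7 lid z 0.09210132751501998 915
side7 lid z 0.0892618696556654 656
```

View pics/fin.png

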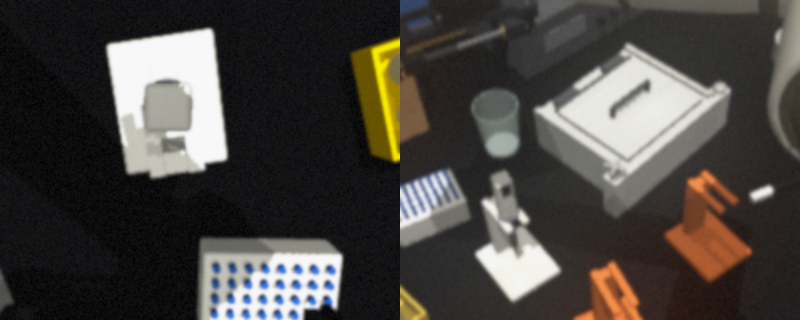

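The probe hangs upright in the white fork (handle top at z = 0.2145 m). The lid is shut at z = 0.092 m, and everything nearby is undisturbed. I'll hand in now.

```bash
python3 -c "
from bench import r
print(r.hand_in())"
```

```text
the job is handed in; nothing more can be done
None
```

I shut the lid, ran the leak probe once along the front groove from the valve corner to the cap corner, hung it back in the white stand and handed the job in at about 27 s.

- **Lid:** its top reads flat at z = 0.092 m in the wrist and scene cameras, the shut height. The side camera read 0.089 m, a 3 mm disagreement.
- **Pass:** I ran it at 3 cm/s without lifting, from about y = +103 mm to −104 mm. The tool stayed within about 1 mm of the groove's centre line and its height was constant. The tip was pushed in roughly 4–6 mm before the pass; this comes from a noisy force reading of about 2 N and was not measured directly.
- **Probe:** it hangs upright, collar on the fork. Its handle top is at z = 0.2145 m, within about 3 mm of where it started.
- **Other objects:** those visible in the last pictures looked undisturbed; I did not measure them.
- **Two imperfect moments:**
    - The closed fingertips met the lid hard at first contact, reading about 60 N at the wrist (the limit is 120 N).
    - I began lifting the probe just before the fingers had finished closing. The grip held with no sign of slipping.

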